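# Proof-pull a glued tile on the spring tester

## Task

Fit the orange plug handle fully home into the socket of the sloping pull tester, flange flush on its block (the socket block floats a little sideways, so feel for the hole), and draw the sprung slide down the slope until its black pointer stands at the red tab; keep it there for a second and never pull it more than about a centimetre past the tab. Then ease the slide back up to its stop without letting it snap, and let go, leaving the handle plugged in. Leave the red tab and the other things on the bench where they are.

Things in the scene. Friction and masses are not known exactly. Their poses are not given: they have to be found in the camera images.
- key: Plug handle, 100 g, 80 mm long, upright at first in its parking block. Origin: centre of the plug's foot; z up its length. Steel plug 18 (x) by 26 mm (y), 22 mm long; black flange 30 (x) by 40 (y), z 22 to 28 mm; orange grip 20 mm thick (x) by 36 wide (y), z 28 to 80 mm. The same after a half turn about z.
- park: Grey parking block, fixed, 75 by 75 mm, 32 mm high, with a loose hole (22 by 30 mm, 26 mm deep) in which the plug handle stands, its flange on the block's top. Origin: centre of its underside.
- tester: Pull tester, fixed: grey bed 160 mm wide (y), 380 mm long, sloping 30 degrees, low end towards the robot, rising along its own +x to 200 mm. Foot plate 340 by 170 mm. Origin: on the bench under the bed; z vertical. Up the bed: aluminium slide, yellow gauge barrel (28 mm across, its top 9 mm below the slide's top face), clamp, glued tile.
- socket (a point): Middle of the slide's top face, where the socket mouth is when centred. The mouth is in an aluminium block (70 mm along slope, 48 across) that floats across the slope (y), up to 10 mm either side of here: unmeasured, feel for it. Hole 19.8 (x) by 27.8 mm (y), 24 deep, 1.5 mm chamfer. x up the slope, y across, z out of the socket, 30 degrees from vertical. Seated foot: z -22 mm.
- gauge (a joint): Extension of the sprung slide in m: 0 at its upper stop (home), grows as it is drawn down the slope, 0.09 at the lower stop. The spring holds it home with about 5 N and adds 1.1 N per 10 mm.
- pointer (a point): Tip of the black pointer on the slide's +y side, above the white scale. Axes as socket; moves with the slide.
- mark (a point): Centre of the red tab's inner edge on the scale; tab 10 mm long along the slope, 18 mm across, 20 mm high. Axes as socket. When the pointer is at the tab the two points coincide along the slope. The tab needs 40 to 70 mm of pull and stays where it was set.
- board: Bystander: white mould board with hexagonal tiles, fixed, 150 by 170 mm, 18 mm high. Origin: centre of its underside.
- glue: Bystander: glue bottle, standing, 52 mm across, 150 mm high. Origin: centre of its underside.
- scraper: Bystander: hand scraper lying on the bench. Origin: under its middle.
- tile1: Bystander: loose black hexagonal tile, 60 mm across corners, 9 mm thick, flat on the bench. Origin: centre of its underside.
- tile2: Bystander: a second such tile.
Things that resemble listed ones, but are neither listed nor needed, are in the scene too. What is shaped like the key but pink is not meant.

How it is judged (in metres and radians):
On the way, in this order (a step that is already met when the one before it is completed fails the run):
1. the plug handle is fully home in the slide's socket (z of key in the frame of socket below -0.0185 m and distance between key and socket below 0.027 m and angle between the z axis of key and the z axis of socket, either way round below 0.16 rad and angle between the x axis of key and the x axis of socket, either way round below 0.2 rad and value of joint gauge below 0.02 m), for 0.2 s.
2. the slide is drawn until its pointer is within 5 mm of the red tab's middle, and kept there, handle still seated (z of key in the frame of socket below -0.0185 m and distance between key and socket below 0.027 m and angle between the z axis of key and the z axis of socket, either way round below 0.16 rad and angle between the x axis of key and the x axis of socket, either way round below 0.2 rad and x of pointer in the frame of mark between -0.005 and 0.005 m), for 0.8 s.
At the end, for the whole second after the job is handed in: The handle is still plugged fully home in the slide's socket (foot at least 18.5 mm below the mouth, square to it within 0.16 rad), the slide is back within 4 mm of its upper stop, and everything is at rest (z of key in the frame of socket below -0.0185 m and distance between key and socket below 0.027 m and angle between the z axis of key and the z axis of socket, either way round below 0.16 rad and angle between the x axis of key and the x axis of socket, either way round below 0.2 rad and value of joint gauge below 0.004 m and linear speed of key below 0.02 m/s); the robot touches nothing.
It fails at once if the slide is pulled more than 13 mm past the red tab (x of pointer in the frame of mark below -0.013 m).
It fails at once if the slide snaps back (faster than 0.35 m/s) (velocity of joint gauge below -0.35 m/s).
It fails at once if the red tab is shifted by more than 4 mm (distance of mark from where it was at the start of the episode above 0.004 m).
It fails at once if a bystander is moved by more than 20 mm (distance of any of glue, scraper, tile1, tile2 from where it was at the start of the episode above 0.02 m).
It also fails if it takes over 70 s, if anything falls off the work surface, if the arm or the gripper's body presses on something with over 40 N, if the wrist force passes 120 N, or if a joint passes its speed limit or range.

## Robot

A 6-joint arm with a two-finger parallel gripper is mounted at the origin on the work surface. World frame = base frame: x ahead of the robot, y to its left, z up, the work surface at z = 0. Lengths are in mm, angles in degrees, forces in N, time in s.
With the tool pointing down it reaches from about 300 to 850 mm from the base axis. Payload 4.2 kg.
Tool frame: the origin (TCP) lies midway between the tips of the shut fingers; the grasp point (between the pads) lies env.hold_point_z behind it (env.hold_point_z is the distance from the TCP to the grasp point, in mm); z points along the fingers, y is the line along which they close (so a half turn about z gives the same grasp; the last joint's range is limited). The gripper opens to 91 mm and grips with 3 to 60 N. Pads are 32 mm wide; open, the fingers measure 118 mm over their backs; the gripper's body (76 mm by 178 mm) begins 60 mm behind the grasp point.
Start: joints at [66.578, 18.312, 89.639, -0, 72.044, -1.146], TCP at [217.974, 532.1, 213.976] pointing down, gripper open.
Joint ranges: [-177.97, 177.97], [-48.28, 115.42], [12.27, 149.76], [-77.06, 257.06], [2.81, 150.46], [-146.56, 146.56]. Speed limits (degrees/s): [147.25, 147.25, 180, 180, 180, 180].

## Interface

Orientations are given as [roll, pitch, yaw] about the fixed x, y, z axes, in that order (R = Rz(yaw) Ry(pitch) Rx(roll)).
In Python, from workcell import env, viewer, spotter gives the robot as it stands.
- The arm moves only by the tool apply_moves, never from a script. Its arguments are lists of equal length, an entry for each row: "delta_pos": the shift along the world's x, y, z normalised to -1 to 1, where 1 is 120 mm, a list of three; "rot": the turn, a rotation vector about the world's x, y, z normalised to -1 to 1, where 1 is 1.5 rad, a list of three; "hand": the opening, from 0 (shut) to 1 (fully open). A call has 1 to 10 rows; each row is the pose to reach, as a shift and turn from the pose commanded when the call began; what a row does not reach only later rows make up. A row lasts 1/12 s, in which the tool goes at most 41.7 mm and 7.16 degrees, less where a joint would pass 70% of its speed; a pose out of reach is approached as far as the arm can. A call with a number of a shift or a turn outside -1 to 1 is refused whole. A call with a gripper value outside its range is refused whole. The fingers move at their own pace and stop on an object; "newtons" is the grip in N (left out, the last holds). Time passes only in rows, so rows that repeat a pose let the fingers close. It gives the time, the measured TCP pose, the force, the opening and the grip force at its end, in the units of the state.
- env.state(): the state, without advancing time (a new reading comes with each control period).
- viewer.grab_frame(name): name is "scene" or "side" or "wrist"; returns a dict with "pixels" (480x640x3 uint8, red, green, blue), "camera_matrix" (3x3 intrinsics, pixels), "R" (3x3) and "t" (3): a world point X has camera coordinates R X + t; the wrist camera has in their place "mount" (4x4, takes a point from camera to tool coordinates, whose origin is the TCP and whose axes are the flange's). Camera axes: x right, y down, z forward; pixel columns grow to the right and rows downward; lengths in mm; the calibration is good to about 2 mm. A picture is of the moment at which its call begins: read the wrist's pose just before it. There is no depth.
- env.job_done(): hands the job in; it is judged then, once.
Trained networks look in a picture, given as the dict that the camera call returned (one of the last four; its "shot" number tells which), for a name from the list of things; names that differ only in an ending like _2 or _b are one class to them, and where a whole thing is asked for, a point or a joint stands for the part that bears it (a point fixed in the world has none). Each returns a list of dicts, best first, with "score" (0 to 1); they miss things now and then, are a little off and sometimes report something else, mostly with a low value. They report only what shows in the picture. A call takes as long as a camera call. They do not tell look-alikes from the thing itself.
- spotter.trace(picture, query): "mask" (480x640 bool, what is visible of it) and "box" ([centre column, centre row, width, height] in pixels, round what is visible of it).
- spotter.landmark_of(picture, query): "position" ([column, row] in pixels: a listed point, or the origin of a listed thing).
The state is a dict: "time_s": time; "qpos": joint angles; "qvel": joint speeds; "effort": joint torques, N m; "ee_pos": TCP position; "ee_rot": TCP orientation; "force": force on the tool from outside, world axes, zero at the start; "torque": the same for the moment, N m; "gripper_width": finger opening in mm; "gripper_force": force on a finger pad.
Only numpy, scipy, OpenCV 4.12 (cv2) and the standard library are available. Lean on these libraries where they do the work, as an engineer would, in place of code of your own. Each camera call takes 0.05 s, during which the arm holds its last target. There are 200 camera calls.

## Working session

There is one attempt and no reset: what is moved stays moved. The work goes in short steps, Python scripts to look and compute and a tool call to move; the robot and the scene stay as the last step left them, time stands still between calls to the robot, and variables do not carry over. Pictures are saved under pics/ and viewed, at most 10 in all, crops included, and the job is handed in when it is done.

Besides the shell and the picture viewer there is one more tool, called after "Emit:" in YAML: its name, and indented under it one key for each argument. apply_moves: Moves the arm, as the interface text tells. Its arguments: {"type":"object","properties":{"delta_pos":{"type":"array"},"rot":{"type":"array"},"hand":{"type":"array"},"newtons":{"type":"number"}},"required":["delta_pos","rot","hand"]}

```bash
ls; mkdir -p pics
cat > h.py <<'E'
from workcell import env, viewer, spotter
import numpy as np, cv2
from scipy.spatial.transform import Rotation as Ro
def ray(f,px,st=None):
    d=np.linalg.inv(f["camera_matrix"])@np.array([px[0],px[1],1.])
    if "R" in f: R=np.array(f["R"]);t=np.array(f["t"]);return -R.T@t,R.T@d/np.linalg.norm(d)
    M=np.array(f["mount"]);T=np.eye(4);T[:3,:3]=Ro.from_euler('xyz',st["ee_rot"],degrees=True).as_matrix();T[:3,3]=st["ee_pos"]
    W=T@M;return W[:3,3],W[:3,:3]@d/np.linalg.norm(d)
def proj(f,X):
    X=np.atleast_2d(X);c=X@np.array(f["R"]).T+np.array(f["t"]);p=c@np.array(f["camera_matrix"]).T;return p[:,:2]/p[:,2:]
def tri(rays):
    A=np.zeros((3,3));b=np.zeros(3)
    for o,d in rays:
        P=np.eye(3)-np.outer(d,d);A+=P;b+=P@o
    X=np.linalg.solve(A,b);return X,[round(float(np.linalg.norm(np.cross(X-o,d))),1) for o,d in rays]
def plane(r,z): o,d=r;return o+d*(z-o[2])/d[2]
E
python3 - <<'E'
from h import *
print(env.state(),env.hold_point_z)
fs={}
for n in("scene","side"):
    f=fs[n]=viewer.grab_frame(n);cv2.imwrite(f"pics/{n}0.png",f["pixels"][:,:,::-1])
for q in("key","park","tester","socket","pointer","mark","glue"):
    L={n:spotter.landmark_of(fs[n],q)[:3] for n in fs}
    for n in fs: print(q,n,[(np.round(d["position"]).tolist(),round(d["score"],2)) for d in L[n]])
    if L["scene"] and L["side"]: 
        X,e=tri([ray(fs[n],L[n][0]["position"]) for n in fs]);print("   ",X.round(1),e)
E
```

```text
pics
{'time_s': 0.0, 'qpos': array([ 6.65788720e+01,  1.83501373e+01,  8.97078955e+01, -2.74784307e-04,
        7.20447513e+01, -1.14655099e+00]), 'qvel': array([ 0.08972701, -0.15910205,  0.0443197 ,  0.01854896, -0.06626855,
       -0.0463069 ]), 'effort': array([-6.65213483e-04, -4.12455225e+01, -2.31963426e+01,  7.24799163e-02,
        4.58368845e-02, -1.40605171e-04]), 'ee_pos': array([217.74855326, 531.6065319 , 213.12528125]), 'ee_rot': array([-1.79897231e+02, -1.79548610e-03,  1.57725506e+02]), 'force': array([ 0.13557195,  0.03823811, -0.0808627 ]), 'torque': array([0.02153777, 0.01747653, 0.03166717]), 'gripper_force': 0.0, 'gripper_width': 91.57055743918195} 18.8
key scene [([281.0, 179.0], 0.79), ([255.0, 167.0], 0.76), ([258.0, 204.0], 0.75)]
key side [([381.0, 307.0], 0.81), ([319.0, 348.0], 0.74), ([364.0, 332.0], 0.66)]
    [ 514.3 -282.9   53.2] [25.3, 25.3]
park scene [([281.0, 181.0], 0.73)]
park side [([358.0, 332.0], 0.56)]
    [ 476.1 -289.9    5.2] [4.4, 4.4]
tester scene [([301.0, 266.0], 0.72), ([328.0, 263.0], 0.34)]
tester side [([318.0, 260.0], 0.93)]
    [602.7  -3.7  10.5] [6.2, 6.2]
socket scene []
socket side [([308.0, 234.0], 0.65)]
pointer scene [([329.0, 263.0], 0.9)]
pointer side [([299.0, 228.0], 0.63)]
    [579.5  68.3  93.9] [2.7, 2.7]
mark scene []
mark side [([426.0, 369.0], 0.44), ([285.0, 236.0], 0.43)]
glue scene []
glue side []
```

View pics/scene0.png

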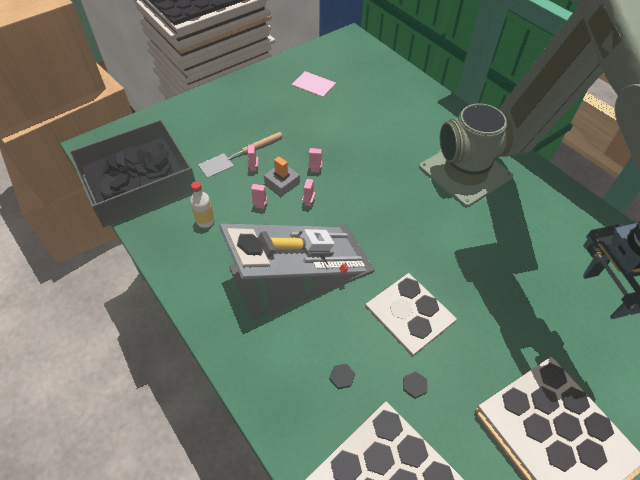

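View pics/side0.png

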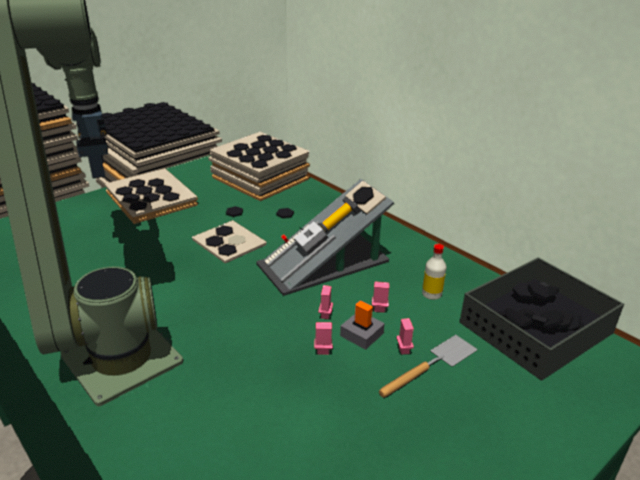

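The scene shows the orange handle at (281,168), standing in the grey block at (281,180). Four pink look-alikes surround it at (253,158), (315,160), (259,196) and (309,192). Only the orange one in the block fits the description. The slide's socket block is at about (318,241), and the red tab at (344,267) in scene and (285,238) in side.

Run:
```python
from h import *
fs={n:viewer.grab_frame(n) for n in("scene","side")}
def blobs(f,lo,hi,amin=8):
    hsv=cv2.cvtColor(f["pixels"],cv2.COLOR_RGB2HSV);m=cv2.inRange(hsv,lo,hi)
    n,l,s,c=cv2.connectedComponentsWithStats(m);return [(c[i].round(1).tolist(),s[i].tolist()) for i in range(1,n) if s[i][4]>=amin]
for n in fs:
    print(n,"orange",[b for b in blobs(fs[n],(6,190,120),(14,255,255)) ])
    print(n,"pink",[b for b in blobs(fs[n],(165,60,120),(179,170,255),30)])
    print(n,"red",blobs(fs[n],(0,190,100),(4,255,255),4))
def crop(f,x0,y0,w,h,s): return cv2.resize(f["pixels"][y0:y0+h,x0:x0+w],(w*s,h*s),interpolation=cv2.INTER_CUBIC)
A=np.vstack([np.hstack([crop(fs["scene"],225,140,100,75,4),crop(fs["side"],300,270,100,75,4)]),np.hstack([crop(fs["scene"],285,215,100,75,4),crop(fs["side"],255,200,100,75,4)])])
cv2.imwrite("pics/crop1.png",A[:,:,::-1])
```

```text
scene orange []
scene pink [([252.0, 157.4], [248, 145, 10, 26, 197]), ([314.9, 159.1], [309, 148, 13, 24, 255]), ([308.2, 192.0], [302, 179, 13, 27, 223]), ([258.4, 195.2], [251, 184, 17, 24, 289])]
scene red []
side orange [([362.5, 313.2], [355, 301, 18, 26, 292])]
side pink [([380.4, 294.2], [372, 282, 17, 25, 362]), ([325.3, 300.5], [319, 285, 14, 29, 266]), ([405.9, 334.5], [397, 318, 16, 31, 316]), ([323.1, 335.5], [314, 322, 19, 27, 428])]
side red [([284.2, 237.5], [282, 235, 6, 6, 17]), ([438.3, 247.9], [434, 244, 10, 9, 68])]
```

View pics/crop1.png

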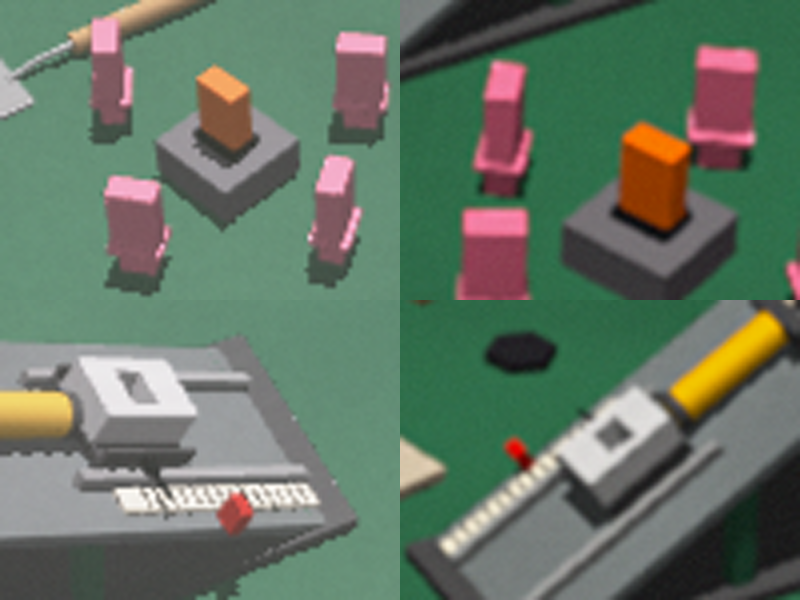

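```bash
cat > m.py <<'E'
from h import *
fs={n:viewer.grab_frame(n) for n in("scene","side")}
sc=lambda L,ox,oy,cx,cy:[(ox+(x-cx)/4,oy+(y-cy)/4) for x,y in L]
ks=sc([(197,77),(213,66),(251,85),(236,98)],225,140,0,0);kd=sc([(620,135),(640,122),(690,140),(683,152)],300,270,400,0)
for f,p in((fs["scene"],ks),(fs["side"],kd)):
    P=np.array([plane(ray(f,q),90) for q in p]);print("key corners",P.round(0).tolist(),P.mean(0).round(1))
bs=sc([(78,360),(165,357),(197,410),(107,418),(139,386)],285,215,0,300)
bd=sc([(632,388),(565,458),(605,492),(682,425),(613,434)],255,200,400,300)
B=[]
for a,b in zip(bs,bd):
    X,e=tri([ray(fs["scene"],a),ray(fs["side"],b)]);B.append(X);print("block",X.round(1),e)
B=np.array(B);print(B[:4].mean(0))
for a,b in(((344,267.5),(284.2,237.5)),((329,263),(299,228))): print(tri([ray(fs["scene"],a),ray(fs["side"],b)]))
for a,b in(((252,157.4),(325.3,300.5)),((314.9,159.1),(323.1,335.5)),((308.2,192),(405.9,334.5)),((258.4,195.2),(380.4,294.2)),((314.9,159.1),(325.3,300.5)),((252,157.4),(405.9,334.5)),((308.2,192),(325.3,300.5)),((308.2,192),(323.1,335.5))):
    print("pink",tri([ray(fs["scene"],a),ray(fs["side"],b)]))
E
python3 m.py
```

```text
key corners [[487.0, -308.0, 90.0], [472.0, -310.0, 90.0], [461.0, -279.0, 90.0], [477.0, -274.0, 90.0]] [ 474.2 -292.8   90. ]
key corners [[463.0, -279.0, 90.0], [480.0, -278.0, 90.0], [491.0, -309.0, 90.0], [480.0, -314.0, 90.0]] [ 478.4 -295.    90. ]
block [582.1  -7.8 145.7] [10.5, 10.5]
block [523.6  -2.4 110.4] [7.1, 7.1]
block [534.2   6.3  74.7] [17.3, 17.3]
block [596.7  -3.2 107.3] [16.2, 16.2]
block [558.3   2.3 113.3] [1.6, 1.6]
[559.15243664  -1.7863569  109.56174435]
(array([544.25346417,  87.67627486,  65.95927919]), [0.1, 0.1])
(array([579.31402689,  67.6601974 ,  92.9611625 ]), [2.2, 2.2])
pink (array([ 481.96942013, -276.23377553,  106.18267147]), [82.9, 82.9])
pink (array([ 366.55818337, -276.6534394 ,   45.56612392]), [0.1, 0.1])
pink (array([ 487.84254273, -300.39216324,  -10.73133266]), [94.4, 94.4])
pink (array([ 579.48163467, -253.9851903 ,   46.29904613]), [0.1, 0.1])
pink (array([ 403.77347339, -233.99751299,  101.81790633]), [4.8, 4.8])
pink (array([ 514.07986605, -394.70716556,   44.08732847]), [1.2, 1.2])
pink (array([ 458.45342943, -182.67702207,   44.53314372]), [0.3, 0.3])
pink (array([ 421.70261599, -225.46019561,  -19.14712392]), [5.5, 5.5])
```

The enlarged crop confirms it: the orange handle stands alone in the grey block, and the pink ones are about 100 mm around it. It measures (476,-294), top at z 90, yaw about 18°. The hole is near (558,2,113). I'm moving over the tester for a wrist look on the way.

Emit:
apply_moves:
  delta_pos:
    - [0.3, -0.3, 0.5]
    - [0.7, -0.7, 1]
    - [1, -1, 1]
    - [1, -1, 1]
    - [1, -1, 1]
    - [1, -1, 1]
  rot:
    - [0, 0, -0.05]
    - [0, 0, -0.1]
    - [0, 0, -0.15]
    - [0, 0, -0.2]
    - [0, 0, -0.2]
    - [0, 0, -0.2]
  hand: [1, 1, 1, 1, 1, 1]

```text
time_s: 1.5
ee_pos: [342.5, 409.4, 338.3]
ee_rot: [179.6, 0.2, 140.2]
force: [0.4, -0.6, 0.7]
gripper_width: 91.4
gripper_force: 0.0
```

Emit:
apply_moves:
  delta_pos:
    - [0.3, -0.3, 0.2]
    - [0.7, -0.7, 0.5]
    - [1, -1, 0.5]
    - [1, -1, 0.5]
    - [1, -1, 0.5]
  rot:
    - [0, 0, -0.05]
    - [0, 0, -0.1]
    - [0, 0, -0.15]
    - [0, 0, -0.2]
    - [0, 0, -0.2]
  hand: [1, 1, 1, 1, 1]

```text
time_s: 1.92
ee_pos: [461.1, 289.3, 395.0]
ee_rot: [179.9, 0.1, 123.0]
force: [-0.6, 0.6, -0.9]
gripper_width: 91.2
gripper_force: 0.0
```

Emit:
apply_moves:
  delta_pos:
    - [0, -0.3, 0]
    - [0, -0.7, 0]
    - [0, -1, 0]
    - [0, -1, 0]
    - [0, -1, 0]
  rot:
    - [0, 0, -0.05]
    - [0, 0, -0.1]
    - [0, 0, -0.15]
    - [0, 0, -0.2]
    - [0, 0, -0.2]
  hand: [1, 1, 1, 1, 1]

```text
time_s: 2.33
ee_pos: [457.8, 170.6, 394.1]
ee_rot: [180.0, -0.0, 105.9]
force: [-0.5, 0.3, -0.1]
gripper_width: 91.2
gripper_force: 0.0
```

Emit:
apply_moves:
  delta_pos:
    - [0, -0.3, 0]
    - [0, -0.7, 0]
    - [0, -1, 0]
    - [0, -1, 0]
    - [0, -1, 0]
  rot:
    - [0, 0, 0]
    - [0, 0, 0]
    - [0, 0, 0]
    - [0, 0, 0]
    - [0, 0, 0]
  hand: [1, 1, 1, 1, 1]

```text
time_s: 2.75
ee_pos: [458.1, 51.7, 393.8]
ee_rot: [180.0, -0.1, 106.1]
force: [-0.3, 0.5, 0.0]
gripper_width: 91.0
gripper_force: 0.0
```

Run:
```python
from h import *
import pickle
st=env.state();print(st["ee_pos"],st["ee_rot"],st["qpos"],st["time_s"])
f=viewer.grab_frame("wrist");cv2.imwrite("pics/w1.png",f["pixels"][:,:,::-1])
np.savez("w1.npz",st_p=st["ee_pos"],st_r=st["ee_rot"],K=f["camera_matrix"],M=f["mount"])
for q in("socket","pointer","mark","tester","key"): print(q,[(np.round(d["position"],1).tolist(),round(d["score"],2)) for d in spotter.landmark_of(f,q)[:3]])
```

```text
[458.14612261  51.73623996 393.79736965] [ 1.79988863e+02 -5.19616446e-02  1.06111076e+02] [ 4.97489183e+00  4.18056020e+00  8.25073897e+01  5.32231176e-02
  9.33111574e+01 -1.11331043e+01] 2.75
socket [([394.8, 258.5], 0.6)]
pointer [([427.3, 201.4], 0.71)]
mark [([388.7, 183.4], 0.72)]
tester [([403.6, 237.9], 0.78)]
key [([335.3, 390.9], 0.94), ([192.4, 369.1], 0.76), ([271.9, 330.6], 0.66)]
```

View pics/w1.png

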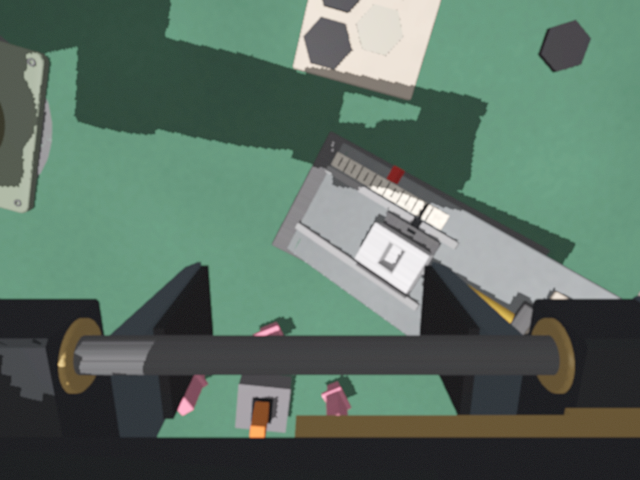

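The wrist view shows the socket block's top with the hole at about (392,258), the red tab at (396,174), the pointer at (418,213) and the bed's low edge from (334,135) to (275,242). The orange handle is at (262,415).

```bash
cat > n.py <<'E'
from h import *
z=np.load("w1.npz");fw={"camera_matrix":z["K"],"mount":z["M"]};st={"ee_pos":z["st_p"],"ee_rot":z["st_r"]}
fs={n:viewer.grab_frame(n) for n in("scene","side")}
r=lambda p:ray(fw,p,st)
a,b=plane(r((334,135)),10),plane(r((275,242)),10);print("low edge",a.round(1),b.round(1),np.linalg.norm(a-b),"yaw",np.degrees(np.arctan2(*(a-b)[1::-1]))-90)
h=[(319.75,236.5),(308.25,233.5),(392,258)]
R3=[ray(fs["scene"],h[0]),ray(fs["side"],h[1]),r(h[2])]
print("hole",tri(R3),tri(R3[1:]),tri(R3[::2]))
X=tri(R3)[0]
for q in((378,222),(437,247),(421,293),(355,262)):
    print("blk",plane(r(q),X[2]).round(1))
print("mark",tri([ray(fs["scene"],(344,267.5)),ray(fs["side"],(284.2,237.5)),r((396,174))]))
print("ptr",tri([ray(fs["scene"],(329,263)),ray(fs["side"],(299,228)),r((420,210))]))
print("key",plane(r((262,415)),88))
E
python3 n.py
```

```text
low edge [466.9 109.   10. ] [430.7 -49.1  10. ] 162.15793022938567 yaw -12.891877449349806
hole (array([559.86733111,   2.56537444, 114.04354333]), [2.7, 1.3, 2.5]) (array([561.65827101,   2.09386566, 112.71408481]), [1.2, 1.2]) (array([560.13342471,   4.93292711, 119.15302485]), [1.8, 1.8])
blk [534.2  36.9 114. ]
blk [606.2  27.9 114. ]
blk [608. -29. 114.]
blk [524.  -14.2 114. ]
mark (array([545.17068614,  88.11614506,  66.23363265]), [0.8, 0.8, 1.3])
ptr (array([578.70724183,  64.0933751 ,  93.75336312]), [5.1, 1.0, 4.8])
key [ 475.40483058 -260.42560972   88.        ]
```

Emit:
apply_moves:
  delta_pos:
    - [0.03, -0.32, 0]
    - [0.06, -0.65, 0]
    - [0.075, -0.96, 0]
    - [0.075, -0.96, 0]
  rot:
    - [0, 0, 0]
    - [0, 0, 0.02]
    - [0, 0, 0.023]
    - [0, 0, 0.023]
  hand: [1, 1, 1, 1]

```text
time_s: 3.48
ee_pos: [467.3, -67.8, 393.5]
ee_rot: [-179.9, 0.2, 107.8]
force: [1.0, 0.1, -0.1]
gripper_width: 91.1
gripper_force: 0.0
```

Emit:
apply_moves:
  delta_pos:
    - [0.03, -0.32, -0.2]
    - [0.06, -0.65, -0.4]
    - [0.075, -0.96, -0.62]
    - [0.075, -0.96, -0.62]
    - [0.075, -0.96, -0.62]
  rot:
    - [0, 0, 0]
    - [0, 0, 0]
    - [0, 0, 0]
    - [0, 0, 0]
    - [0, 0, 0]
  hand: [0.9, 0.8, 0.7, 0.6, 0.6]

```text
time_s: 3.9
ee_pos: [475.2, -179.3, 316.9]
ee_rot: [-179.8, -0.2, 108.0]
force: [-0.5, -0.2, 0.3]
gripper_width: 61.1
gripper_force: 0.0
```

Emit:
apply_moves:
  delta_pos:
    - [0, -0.32, -0.25]
    - [0, -0.65, -0.5]
    - [0, -0.96, -0.75]
    - [0, -0.96, -1]
    - [0, -0.96, -1]
    - [0, -0.96, -1]
  rot:
    - [0, 0, 0]
    - [0, 0, 0]
    - [0, 0, 0]
    - [0, 0, 0]
    - [0, 0, 0]
    - [0, 0, 0]
  hand: [0.6, 0.6, 0.6, 0.6, 0.6, 0.6]

```text
time_s: 4.4
ee_pos: [475.8, -292.0, 198.4]
ee_rot: [-179.9, -0.2, 108.1]
force: [0.0, 0.4, -0.1]
gripper_width: 55.0
gripper_force: 0.0
```

Run:
```python
from h import *
st=env.state();print(st["ee_pos"],st["ee_rot"],st["gripper_width"])
f=viewer.grab_frame("wrist");cv2.imwrite("pics/w2.png",f["pixels"][:,:,::-1])
hsv=cv2.cvtColor(f["pixels"],cv2.COLOR_RGB2HSV)
for q in("key","park"):
    for d in spotter.trace(f,q)[:3]: print(q,d["box"],d["score"])
print([ (d["position"],d["score"]) for d in spotter.landmark_of(f,"key")[:2]])
M=np.array(f["mount"]);print(M.round(2),f["camera_matrix"])
```

```text
[ 475.75471425 -292.00840502  198.3895129 ] [-179.89932169   -0.22803086  108.1258922 ] 54.974583928262476
key [315.2, 226.5, 41.9, 72.2] 0.97
key [316.6, 345.5, 51.8, 82.6] 0.92
key [178.1, 156.5, 78.4, 66.8] 0.91
park [316.4, 213.5, 108.7, 105.3] 0.93
[([197.6, 151.1], 0.95), ([440.9, 202.1], 0.9)]
[[   0.     -0.96   -0.27   77.14]
 [   1.     -0.      0.      0.74]
 [  -0.     -0.27    0.96 -172.54]
 [   0.      0.      0.      1.  ]] [[426.71990177   0.         315.98113911]
 [  0.         426.71990177 235.91918005]
 [  0.           0.           1.        ]]
```

View pics/w2.png

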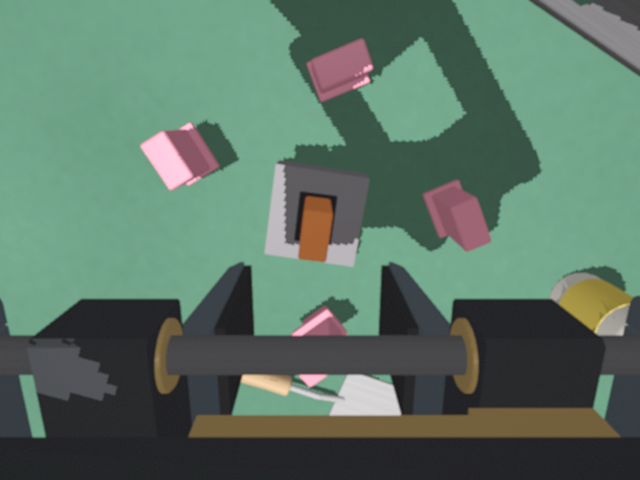

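The wrist view shows the orange grip at about (315,228), centred between the fingers, with the park block turned a few degrees clockwise. I'll fit its pose from the orange silhouette.

```bash
cat > fit.py <<'E'
from h import *
from scipy.optimize import minimize
def W(f,st):
    T=np.eye(4);T[:3,:3]=Ro.from_euler('xyz',st["ee_rot"],degrees=True).as_matrix();T[:3,3]=st["ee_pos"];return T@np.array(f["mount"])
def pw(f,st,X):
    c=(np.atleast_2d(X)-W(f,st)[:3,3])@W(f,st)[:3,:3];p=c@np.array(f["camera_matrix"]).T;return p[:,:2]/p[:,2:]
if __name__=="__main__":
    st=env.state();f=viewer.grab_frame("wrist")
    hsv=cv2.cvtColor(f["pixels"],cv2.COLOR_RGB2HSV);m=cv2.inRange(hsv,(5,150,60),(17,255,255));m[300:]=0
    n,l,s,c=cv2.connectedComponentsWithStats(m);i=1+np.argmax(s[1:,4]);m=l==i;print(s[i])
    B=np.array([(x,y,z) for x in(-10,10) for y in(-18,18) for z in(38,90)],float)
    def cost(p):
        a=np.radians(p[2]);X=B@np.array([[np.cos(a),np.sin(a),0],[-np.sin(a),np.cos(a),0],[0,0,1]])+[p[0],p[1],0]
        h=cv2.convexHull((pw(f,st,X)*16).astype(np.int32));r=np.zeros((480,640),np.uint8);cv2.fillConvexPoly(r,h,255,cv2.LINE_AA,4)
        return np.abs(r/255.-m).sum()
    o=min((minimize(cost,[476,-294,y],method="Nelder-Mead",options=dict(initial_simplex=np.array([[476,-294,y],[482,-294,y],[476,-288,y],[476,-294,y+5]]))) for y in(8,13,18)),key=lambda o:o.fun)
    print(o.x,o.fun)
E
python3 fit.py
```

```text
[ 296  192   34   64 1754]
[ 476.23236277 -293.29542642   11.01044028] 200.61176470588234
```

Emit:
apply_moves:
  delta_pos:
    - [0, -0.01, -0.25]
    - [0, -0.01, -0.5]
    - [0, -0.01, -0.8]
    - [0, -0.01, -1]
    - [0, -0.01, -1]
  rot:
    - [0, 0, -0.04]
    - [0, 0, -0.08]
    - [0, 0, -0.08]
    - [0, 0, -0.08]
    - [0, 0, -0.08]
  hand: [0.6, 0.6, 0.6, 0.6, 0.6]

```text
time_s: 5.07
ee_pos: [473.8, -292.4, 76.4]
ee_rot: [-179.7, -0.3, 101.3]
force: [-1.0, 0.2, 0.4]
gripper_width: 55.0
gripper_force: 0.0
```

Emit:
apply_moves:
  delta_pos:
    - [0, 0, -0.12]
    - [0, 0, -0.24]
    - [0, 0, -0.24]
    - [0, 0, -0.24]
    - [0, 0, -0.24]
    - [0, 0, -0.24]
    - [0, 0, -0.24]
    - [0, 0, -0.24]
    - [0, 0, -0.24]
    - [0, 0, -0.24]
  rot:
    - [0, 0, 0]
    - [0, 0, 0]
    - [0, 0, 0]
    - [0, 0, 0]
    - [0, 0, 0]
    - [0, 0, 0]
    - [0, 0, 0]
    - [0, 0, 0]
    - [0, 0, 0]
    - [0, 0, 0]
  hand: [0.6, 0.6, 0.6, 0.3, 0, 0, 0, 0, 0, 0]
  newtons: 35

```text
time_s: 5.9
ee_pos: [476.2, -294.9, 51.4]
ee_rot: [180.0, 0.0, 101.3]
force: [-0.3, -0.1, 4.6]
gripper_width: 20.1
gripper_force: 35.0
```

Gripped (20.1 mm wide, 35 N). Lifting it, carrying it to a standoff above the socket, then tilting.

Emit:
apply_moves:
  delta_pos:
    - [0, 0, 0.15]
    - [0, 0, 0.4]
    - [0, 0, 0.7]
    - [0, 0, 1]
    - [0, 0, 1]
  rot:
    - [0, 0, 0]
    - [0, 0, 0]
    - [0, 0, 0]
    - [0, 0, 0]
    - [0, 0, 0]
  hand: [0, 0, 0, 0, 0]

```text
time_s: 6.32
ee_pos: [479.5, -297.0, 177.9]
ee_rot: [179.4, 0.5, 101.3]
force: [0.6, -0.6, 0.4]
gripper_width: 19.7
gripper_force: 35.0
```

Emit:
apply_moves:
  delta_pos:
    - [0.02, 0.3, 0.2]
    - [0.04, 0.6, 0.42]
    - [0.07, 0.87, 0.42]
    - [0.07, 0.87, 0.42]
    - [0.07, 0.87, 0.42]
  rot:
    - [0, 0, -0.07]
    - [0, 0, -0.141]
    - [0, 0, -0.141]
    - [0, 0, -0.141]
    - [0, 0, -0.141]
  hand: [0, 0, 0, 0, 0]

```text
time_s: 6.73
ee_pos: [484.3, -188.9, 221.1]
ee_rot: [180.0, 0.0, 89.3]
force: [-0.3, -0.5, -0.9]
gripper_width: 19.9
gripper_force: 35.0
```

Emit:
apply_moves:
  delta_pos:
    - [0.02, 0.3, 0]
    - [0.04, 0.6, 0]
    - [0.07, 0.87, 0]
    - [0.07, 0.87, 0]
    - [0.07, 0.87, 0]
  rot:
    - [0, 0, -0.07]
    - [0, 0, -0.141]
    - [0, 0, -0.141]
    - [0, 0, -0.141]
    - [0, 0, -0.141]
  hand: [0, 0, 0, 0, 0]

```text
time_s: 7.15
ee_pos: [492.6, -85.8, 220.2]
ee_rot: [-179.9, 0.1, 77.2]
force: [-0.1, -0.3, -0.5]
gripper_width: 20.0
gripper_force: 35.0
```

Emit:
apply_moves:
  delta_pos:
    - [0.02, 0.2, 0]
    - [0.04, 0.4, 0]
    - [0.07, 0.6, 0]
    - [0.07, 0.87, 0]
    - [0.07, 0.87, 0]
    - [0.07, 0.87, 0]
    - [0.07, 0.87, 0]
  rot:
    - [-0.016, -0.068, 0]
    - [-0.031, -0.136, 0]
    - [-0.047, -0.204, 0]
    - [-0.062, -0.272, 0]
    - [-0.078, -0.34, 0]
    - [-0.078, -0.34, 0]
    - [-0.078, -0.34, 0]
  hand: [0, 0, 0, 0, 0, 0, 0]

```text
time_s: 7.73
ee_pos: [499.9, 17.5, 220.2]
ee_rot: [150.2, 0.1, 77.0]
force: [0.7, 0.1, -1.1]
gripper_width: 19.9
gripper_force: 35.0
```

```bash
cat > look.py <<'E'
from fit import *
import sys
st=env.state();print(st["ee_pos"].round(1),st["ee_rot"].round(2),st["gripper_width"],st["force"].round(1))
f=viewer.grab_frame("wrist");cv2.imwrite(f"pics/{sys.argv[1]}.png",f["pixels"][:,:,::-1])
np.savez(sys.argv[1]+".npz",p=st["ee_pos"],r=st["ee_rot"],K=f["camera_matrix"],M=f["mount"])
for q in("socket","pointer","mark","key"): print(q,[(np.round(d["position"],1).tolist(),round(d["score"],2)) for d in spotter.landmark_of(f,q)[:2]])
E
python3 look.py w3
```

```text
[499.9  17.5 220.2] [1.5023e+02 1.0000e-01 7.7040e+01] 19.859003033348642 [ 0.7  0.1 -1.1]
socket [([316.7, 228.8], 0.74), ([317.7, 261.7], 0.4)]
pointer [([312.6, 127.7], 0.87), ([315.2, 266.4], 0.73)]
mark [([241.6, 128.8], 0.68)]
key [([314.1, 266.8], 0.8), ([326.2, 398.6], 0.63)]
```

View pics/w3.png

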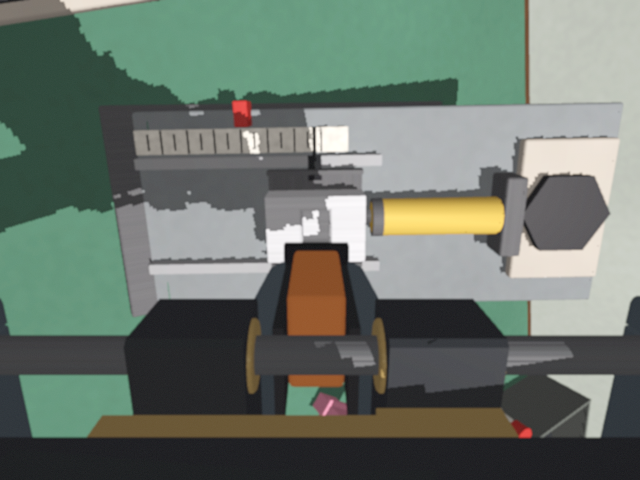

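The wrist view is aligned with the bed. The socket block spans columns 267–365, rows 192–262, with the hole near (317,226), partly shadowed. The red tab is at (242,113) and the pointer at (314,138). I'll enlarge the block.

Run:
```python
import cv2
p=cv2.imread("pics/w3.png")[90:280,220:400]
cv2.imwrite("pics/w3c.png",cv2.resize(p[:,:],None,fx=3.1,fy=3.1,interpolation=cv2.INTER_CUBIC))
```

```text
(no output)
```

View pics/w3c.png

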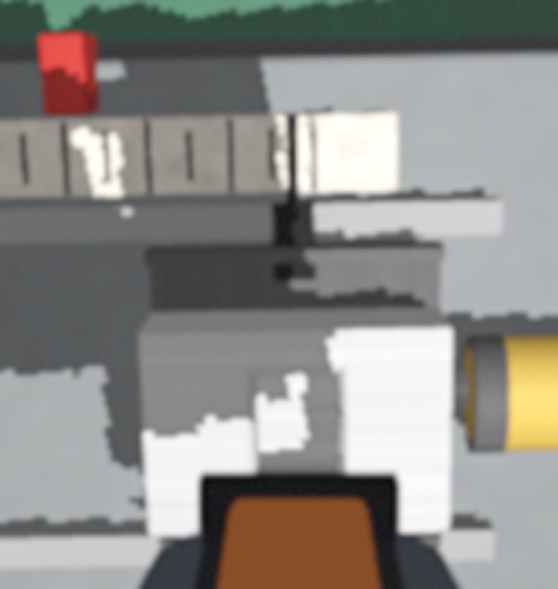

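The crop shows the block's top face at full-image columns 265–366 and rows 195–263. The hole is centred near (316.5,229), the pointer tip at column 314 and the tab at columns 232–251.

```bash
cat > o.py <<'E'
from fit import *
from scipy.optimize import least_squares
def ld(n): z=np.load(n);return {"camera_matrix":z["K"],"mount":z["M"]},{"ee_pos":z["p"],"ee_rot":z["r"]}
f3,s3=ld("w3.npz");z=np.load("w1.npz");f1={"camera_matrix":z["K"],"mount":z["M"]};s1={"ee_pos":z["st_p"],"ee_rot":z["st_r"]}
fs={n:viewer.grab_frame(n) for n in("scene","side")}
R3=[ray(fs["scene"],(319.75,236.5)),ray(fs["side"],(308.25,233.5)),ray(f1,(392,258),s1),ray(f3,(316.5,229),s3)]
H,e=tri(R3);print("hole",H,e)
yaw=np.radians(-12.9)
def ax(yaw):
    Rz=Ro.from_euler('z',yaw).as_matrix();return Rz@Ro.from_euler('y',-30,degrees=True).as_matrix()
# fit block rect in w3: centre + yaw
px=np.array([(265.2,194.8),(365.8,194.8),(365,262.6),(267.7,262.6)]);c=np.array([(-35,24,0),(35,24,0),(35,-24,0),(-35,-24,0)],float)
g=lambda p:(pw(f3,s3,p[:3]+c@ax(p[3]).T)-px).ravel()
r=least_squares(g,[*H,yaw]);print("blockfit",r.x[:3],np.degrees(r.x[3]),np.abs(r.fun).max())
A=ax(yaw);TR=Ro.from_euler('xyz',s3["ee_rot"],degrees=True).as_matrix()
print("axis z_s vs tool",np.degrees(np.arccos(-A[:,2]@TR[:,2])), (A.T@TR).round(3).tolist())
for h in(H,r.x[:3]): print("TCP in socket frame",(A.T@(s3["ee_pos"]-h)).round(1))
print("slope axes",A.round(3).tolist())
mk=tri([ray(fs["scene"],(344,267.5)),ray(fs["side"],(284.2,237.5)),ray(f3,(242,113),s3)]);print("mark mid tab",mk, (A.T@(mk[0]-H)).round(1))
pt=ray(f3,(314,153),s3)
# along slope: plane at tab base / pointer depth
for nm,q,zz in(("ptr",(314,150),-30),("tab",(241.5,118),-20),("tabbase",(241.5,126),-30)):
    o,d=ray(f3,q,s3);k=((H-o)@A[:,2]+zz)/(d@A[:,2]);print(nm,(A.T@(o+k*d-H)).round(1))
E
python3 o.py
```

```text
hole [560.11937357   2.5571572  114.35529673] [2.9, 1.6, 2.2, 0.9]
blockfit [557.92175944   4.29077    119.63668632] -12.694144554335217 1.1125188964114159
axis z_s vs tool 0.25610902094816623 [[-0.0, 1.0, -0.004], [1.0, 0.0, -0.002], [-0.002, -0.004, -1.0]]
TCP in socket frame [ -0.8   1.1 122.7]
TCP in socket frame [-1.200e+00 -1.000e-01  1.168e+02]
slope axes [[0.844, 0.223, -0.487], [-0.193, 0.975, 0.112], [0.5, 0.0, 0.866]]
mark mid tab (array([544.72036357,  87.74097291,  66.23114284]), [0.4, 0.5, 0.8]) [-53.5  79.6 -24.7]
ptr [ -1.1  53.  -30. ]
tab [-52.5  76.2 -20. ]
tabbase [-54.5  70.4 -30. ]
```

Emit:
apply_moves:
  delta_pos:
    - [0.07, -0.02, -0.12]
    - [0.14, -0.04, -0.24]
    - [0.21, -0.06, -0.36]
    - [0.28, -0.081, -0.487]
    - [0.28, -0.081, -0.487]
    - [0.28, -0.081, -0.487]
  rot:
    - [0, 0, 0]
    - [0, 0, 0]
    - [0, 0, 0]
    - [0, 0, 0]
    - [0, 0, 0]
    - [0, 0, 0]
  hand: [0, 0, 0, 0, 0, 0]

```text
time_s: 8.58
ee_pos: [534.8, 8.3, 162.0]
ee_rot: [150.1, 0.0, 77.0]
force: [0.1, -0.7, -0.9]
gripper_width: 19.7
gripper_force: 35.0
```

```bash
cat > s.py <<'E'
from o import A,H,env
import numpy as np
s=env.state();print("TCP sock",(A.T@(s["ee_pos"]-H)).round(1),"F sock",(A.T@s["force"]).round(1),"T",(A.T@s["torque"]).round(2),s["ee_rot"].round(1),s["time_s"])
E
python3 s.py | tail -1; python3 look.py w4 >/dev/null
python3 - <<'E'
import cv2
p=cv2.imread("pics/w4.png")[80:420,180:460];cv2.imwrite("pics/w4c.png",cv2.resize(p,None,fx=1.76,fy=1.76,interpolation=cv2.INTER_CUBIC))
E
```

```text
TCP sock [ 2.4  0.4 55.4] F sock [-0.7 -1.  -1.1] T [-0.05  0.43  0.03] [150.  -0.  77.] 8.6833
```

View pics/w4c.png

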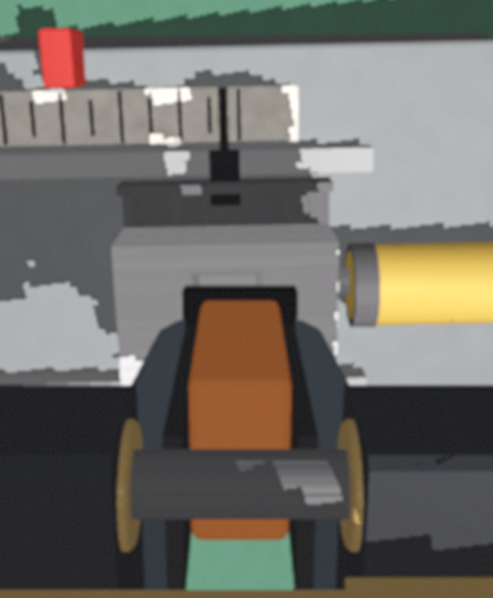

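The block's centre is about 4 mm down-slope of the plug: block at crop columns 113–338, flange at 183–297. I'll compute the offset in tool coordinates.

```bash
cat > q.py <<'E'
from o import *
f,s=ld("w4.npz");M=np.array(f["mount"]);K=f["camera_matrix"]
def at(px,zt):
    d=M[:3,:3]@np.linalg.inv(K)@[px[0],px[1],1];o=M[:3,3];return (o+d*(zt-o[2])/d[2]).round(1)
c=lambda x,y:(180+x/1.76,80+y/1.76)
for zt in(52,55,58):
    print(zt,"blk far edge",at(c(113,243),zt),at(c(338,240),zt),"hole far edge",at(c(193,276),zt),at(c(260,276),zt))
print("flange far edge top",at(c(183,288),13.4),at(c(297,288),13.4))
print("grip top far edge",at(c(190,380),41.4-80),at(c(292,380),41.4-80))
import sys
s=env.state();print((A.T@(s["ee_pos"]-H)).round(1))
E
python3 q.py|tail -6; python3 s.py|tail -1
```

```text
52 blk far edge [ 24. -37.  52.] [24.9 31.9 52. ] hole far edge [ 13.5 -12.7  52. ] [13.5  8.1 52. ]
55 blk far edge [ 23.3 -37.5  55. ] [24.2 32.3 55. ] hole far edge [ 12.6 -12.8  55. ] [12.6  8.2 55. ]
58 blk far edge [ 22.6 -38.   58. ] [23.5 32.7 58. ] hole far edge [ 11.8 -13.   58. ] [11.8  8.3 58. ]
flange far edge top [ 21.3 -12.8  13.4] [21.3 16.6 13.4]
grip top far edge [ 18.6  -7.8 -38.6] [ 18.6  11.8 -38.6]
[ 1.9  0.5 55.4]
TCP sock [ 1.7  0.5 55.2] F sock [-0.2  0.  -0.7] T [-0.05  0.41  0.04] [150.  -0.  77.] 9.1333
```

Emit:
apply_moves:
  delta_pos:
    - [-0.031, -0.007, -0.017]
    - [-0.031, -0.007, -0.017]
    - [-0.01, -0.011, -0.053]
    - [0.01, -0.016, -0.089]
    - [0.01, -0.016, -0.089]
    - [0.01, -0.016, -0.089]
  rot:
    - [0, 0, 0]
    - [0, 0, 0]
    - [0, 0, 0]
    - [0, 0, 0]
    - [0, 0, 0]
    - [0, 0, 0]
  hand: [0, 0, 0, 0, 0, 0]

```text
time_s: 9.63
ee_pos: [535.9, 6.8, 151.4]
ee_rot: [150.1, -0.0, 77.0]
force: [0.1, 0.5, -0.1]
gripper_width: 20.1
gripper_force: 35.0
```

Emit:
apply_moves:
  delta_pos:
    - [0.008, -0.002, -0.014]
    - [0.016, -0.004, -0.029]
    - [0.024, -0.006, -0.043]
    - [0.032, -0.007, -0.058]
    - [0.032, -0.007, -0.058]
    - [0.032, -0.007, -0.058]
  rot:
    - [0, 0, 0]
    - [0, 0, 0]
    - [0, 0, 0]
    - [0, 0, 0]
    - [0, 0, 0]
    - [0, 0, 0]
  hand: [0, 0, 0, 0, 0, 0]

```text
time_s: 10.13
ee_pos: [540.0, 6.0, 145.1]
ee_rot: [150.0, -0.0, 77.0]
force: [-0.2, -0.7, -1.5]
gripper_width: 19.8
gripper_force: 35.0
```

```bash
python3 s.py|tail -1
```

```text
TCP sock [-2.4 -1.1 36.9] F sock [-0.7 -0.2 -0.2] T [-0.07  0.39  0.08] [150.  -0.  77.] 10.2333
```

No force yet with the foot about at or below the mouth. Continuing down.

Emit:
apply_moves:
  delta_pos:
    - [0.008, -0.002, -0.014]
    - [0.016, -0.004, -0.029]
    - [0.024, -0.006, -0.043]
    - [0.032, -0.007, -0.058]
    - [0.032, -0.007, -0.058]
    - [0.032, -0.007, -0.058]
  rot:
    - [0, 0, 0]
    - [0, 0, 0]
    - [0, 0, 0]
    - [0, 0, 0]
    - [0, 0, 0]
    - [0, 0, 0]
  hand: [0, 0, 0, 0, 0, 0]

```text
time_s: 10.73
ee_pos: [543.9, 5.2, 138.1]
ee_rot: [150.0, -0.0, 77.0]
force: [0.5, -0.3, -1.2]
gripper_width: 19.8
gripper_force: 35.0
```

```bash
python3 s.py|tail -1
```

```text
TCP sock [-2.4 -1.1 28.9] F sock [ 0.4  0.6 -1.3] T [-0.07  0.22  0.05] [150.  -0.  77.] 10.8333
```

Emit:
apply_moves:
  delta_pos:
    - [0.008, -0.002, -0.014]
    - [0.016, -0.004, -0.029]
    - [0.024, -0.006, -0.043]
    - [0.032, -0.007, -0.058]
    - [0.032, -0.007, -0.058]
    - [0.032, -0.007, -0.058]
  rot:
    - [0, 0, 0]
    - [0, 0, 0]
    - [0, 0, 0]
    - [0, 0, 0]
    - [0, 0, 0]
    - [0, 0, 0]
  hand: [0, 0, 0, 0, 0, 0]

```text
time_s: 11.33
ee_pos: [547.7, 4.3, 131.3]
ee_rot: [150.0, -0.0, 77.0]
force: [0.5, -0.2, -0.4]
gripper_width: 20.0
gripper_force: 35.0
```

```bash
python3 s.py|tail -1
```

```text
TCP sock [-2.4 -1.  20.9] F sock [ 0.9  0.9 -1.1] T [-0.08  0.16  0.06] [150.  -0.  77.] 11.4333
```

Emit:
apply_moves:
  delta_pos:
    - [0.004, -0.001, -0.007]
    - [0.008, -0.002, -0.014]
    - [0.012, -0.003, -0.022]
    - [0.012, -0.003, -0.022]
    - [0.012, -0.003, -0.022]
  rot:
    - [0, 0, 0]
    - [0, 0, 0]
    - [0, 0, 0]
    - [0, 0, 0]
    - [0, 0, 0]
  hand: [0, 0, 0, 0, 0]

```text
time_s: 11.85
ee_pos: [547.9, 4.2, 130.7]
ee_rot: [149.9, -0.1, 77.0]
force: [-18.3, 3.3, 24.1]
gripper_width: 20.0
gripper_force: 35.0
```

```bash
python3 s.py|tail -1; python3 look.py w5
python3 - <<'E'
import cv2
p=cv2.imread("pics/w5.png")[60:420,160:480];cv2.imwrite("pics/w5c.png",cv2.resize(p,None,fx=1.66,fy=1.66,interpolation=cv2.INTER_CUBIC))
E
```

```text
TCP sock [-2.5 -1.1 20.2] F sock [-4.7 -1.1 28.9] T [0.27 1.09 0.08] [149.9  -0.   77. ] 11.95
[547.9   4.2 130.6] [ 1.4991e+02 -5.0000e-02  7.7010e+01] 19.6431241038346 [-18.3   3.1  22.6]
socket []
pointer [([314.2, 130.2], 0.67)]
mark [([206.1, 133.0], 0.95)]
key [([314.8, 266.9], 0.63), ([209.3, 130.1], 0.4)]
```

View pics/w5c.png

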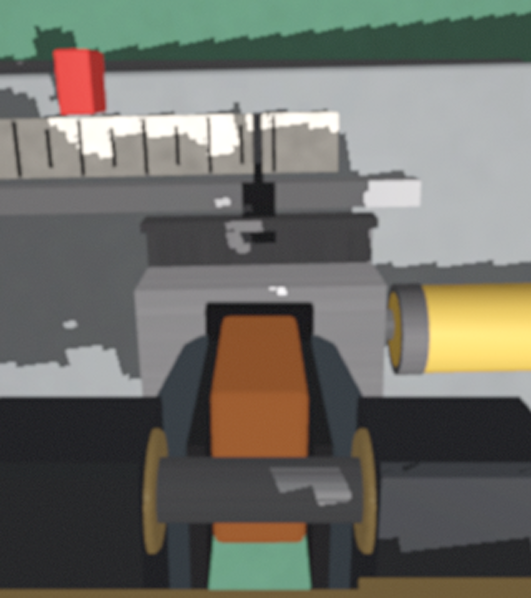

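The view shows the flange flush on the block (no gap, hole hidden) with 29 N of contact. By the scale ticks (20 mm is about 38.7 px), the pointer (col 314.5) to the tab (col 207) is about 54.5 mm. I'll relax the push and draw about 50 mm first.

Emit:
apply_moves:
  delta_pos:
    - [-0.006, 0.0014, 0.011]
    - [-0.041, 0.009, -0.01]
    - [-0.076, 0.017, -0.031]
    - [-0.112, 0.025, -0.051]
    - [-0.147, 0.033, -0.072]
    - [-0.182, 0.041, -0.093]
    - [-0.217, 0.05, -0.114]
    - [-0.252, 0.058, -0.135]
    - [-0.288, 0.066, -0.155]
    - [-0.323, 0.074, -0.176]
  rot:
    - [0, 0, 0]
    - [0, 0, 0]
    - [0, 0, 0]
    - [0, 0, 0]
    - [0, 0, 0]
    - [0, 0, 0]
    - [0, 0, 0]
    - [0, 0, 0]
    - [0, 0, 0]
    - [0, 0, 0]
  hand: [0, 0, 0, 0, 0, 0, 0, 0, 0, 0]

```text
time_s: 13.03
ee_pos: [514.3, 13.8, 110.8]
ee_rot: [149.5, -0.2, 77.2]
force: [3.1, -2.5, 10.2]
gripper_width: 20.2
gripper_force: 35.0
```

```bash
python3 s.py|tail -1; python3 look.py w6
python3 - <<'E'
import cv2
p=cv2.imread("pics/w6.png")[60:420,160:480];cv2.imwrite("pics/w6c.png",cv2.resize(p,None,fx=1.66,fy=1.66,interpolation=cv2.INTER_CUBIC))
E
```

```text
TCP sock [-43.4   0.6  20.5] F sock [ 7.2 -1.6  9. ] T [-0.3  -1.19  0.04] [149.5  -0.2  77.2] 13.1333
[513.6  13.9 110.4] [149.53  -0.23  77.19] 20.047597206539457 [ 1.3 -2.  11.4]
socket []
pointer [([313.5, 132.6], 0.59)]
mark [([293.2, 136.1], 0.87)]
key [([317.6, 264.4], 0.95), ([346.8, 215.4], 0.43)]
```

```bash
cat > pt.py <<'E'
import cv2,numpy as np,sys
for n in sys.argv[1:]:
    p=cv2.imread(f"pics/{n}.png");hsv=cv2.cvtColor(p,cv2.COLOR_BGR2HSV)
    m=((hsv[:,:,0]<6)|(hsv[:,:,0]>174))&(hsv[:,:,1]>150)&(hsv[:,:,2]>60);m[:80]=0;m[170:]=0
    rows=np.where(m.sum(1)>5)[0];print(n,"red rows",rows.min(),rows.max())
    for r in(rows.min()+3,rows.max()-2,rows.max()):
        c=np.where(m[r])[0];print("  red",r,c.min(),c.max(),p[r,c,2].tolist())
    g=p[:,:,:].max(2).astype(int)
    for r in(135,145,150,158,165,175): 
        c=np.where(g[r,240:400]<40)[0]+240;print("  dark row",r,c.tolist()[:40])
E
python3 pt.py w5 w6
```

```text
w5 red rows 89 127
  red 92 192 220 [180, 219, 234, 236, 236, 236, 236, 236, 237, 237, 237, 237, 238, 239, 238, 239, 239, 239, 239, 238, 230, 207, 177, 162, 160, 158, 157, 154, 148]
  red 125 197 222 [229, 236, 237, 236, 236, 236, 237, 237, 237, 237, 238, 238, 239, 238, 239, 239, 240, 237, 227, 203, 173, 162, 163, 161, 162, 161]
  red 127 197 216 [221, 229, 232, 232, 231, 231, 231, 231, 232, 232, 232, 232, 232, 232, 232, 232, 232, 230, 221, 198]
  dark row 135 []
  dark row 145 []
  dark row 150 []
  dark row 158 []
  dark row 165 [314, 315, 316]
  dark row 175 [307, 308, 309, 310, 311, 312, 313, 314, 315, 316, 317, 318, 319, 320, 321, 322, 323]
w6 red rows 94 132
  red 97 280 302 [179, 219, 237, 242, 243, 243, 243, 243, 243, 244, 244, 244, 245, 245, 246, 246, 246, 247, 247, 245, 236, 211, 157]
  red 130 283 302 [229, 240, 242, 241, 241, 242, 242, 243, 243, 243, 244, 245, 245, 246, 246, 246, 246, 244, 233, 204]
  red 132 292 300 [218, 217, 217, 217, 216, 215, 213, 211, 204]
  dark row 135 []
  dark row 145 []
  dark row 150 [315, 316]
  dark row 158 [316]
  dark row 165 [315, 316]
  dark row 175 [314, 315, 316, 317]
```

Emit:
apply_moves:
  delta_pos:
    - [-0.02, 0.005, -0.012]
    - [-0.04, 0.009, -0.024]
    - [-0.061, 0.014, -0.036]
    - [-0.081, 0.0185, -0.048]
    - [-0.081, 0.0185, -0.048]
    - [-0.081, 0.0185, -0.048]
    - [-0.081, 0.0185, -0.048]
  rot:
    - [0, 0, 0]
    - [0, 0, 0]
    - [0, 0, 0]
    - [0, 0, 0]
    - [0, 0, 0]
    - [0, 0, 0]
    - [0, 0, 0]
  hand: [0, 0, 0, 0, 0, 0, 0]

```text
time_s: 13.97
ee_pos: [505.1, 16.2, 105.3]
ee_rot: [149.5, -0.3, 77.2]
force: [3.2, -2.2, 12.2]
gripper_width: 19.9
gripper_force: 35.0
```

```bash
python3 s.py|tail -1; python3 look.py w7; python3 pt.py w7;python3 - <<'E'
import cv2
p=cv2.imread("pics/w7.png")[60:420,160:480];cv2.imwrite("pics/w7c.png",cv2.resize(p,None,fx=1.66,fy=1.66,interpolation=cv2.INTER_CUBIC))
E
```

```text
TCP sock [-53.5   1.   20.5] F sock [ 8.9 -0.8  7.6] T [-0.27 -1.54  0.08] [149.5  -0.3  77.2] 14.0667
[505.2  16.2 105.3] [149.45  -0.27  77.19] 19.589148144655468 [ 3.6 -1.7 11. ]
socket []
pointer [([315.2, 135.2], 0.58)]
mark [([313.7, 135.2], 0.65)]
key [([314.5, 265.0], 0.71)]
w7 red rows 94 133
  red 97 302 322 [199, 230, 241, 244, 243, 243, 244, 244, 245, 245, 245, 246, 246, 246, 247, 247, 247, 248, 248, 241, 211]
  red 131 303 321 [203, 232, 243, 244, 243, 244, 244, 245, 245, 245, 246, 246, 247, 247, 248, 248, 249, 249, 246]
  red 133 304 320 [201, 213, 213, 213, 210, 207, 205, 204, 203]
  dark row 135 []
  dark row 145 []
  dark row 150 []
  dark row 158 [315, 316]
  dark row 165 [315, 316]
  dark row 175 [315, 316, 317]
```

View pics/w7c.png

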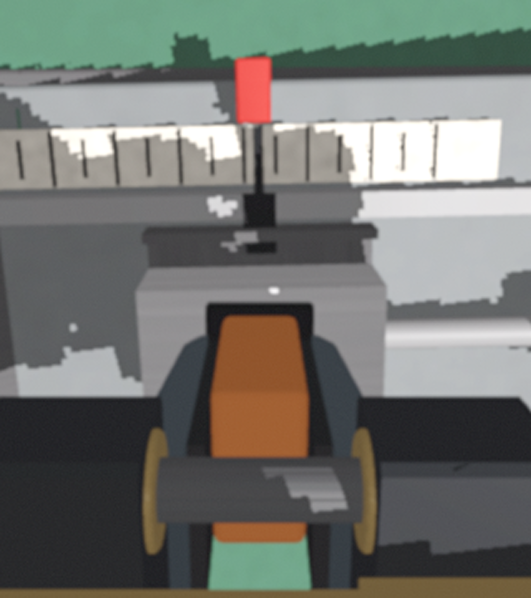

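The pointer (col 315) is within 2 mm of the tab's middle (col 312), and the handle is still flush. Holding there for 1.4 s.

Emit:
apply_moves:
  delta_pos:
    - [-0.007, 0.002, -0.004]
    - [-0.007, 0.002, -0.004]
    - [-0.007, 0.002, -0.004]
    - [-0.007, 0.002, -0.004]
    - [-0.007, 0.002, -0.004]
    - [-0.007, 0.002, -0.004]
    - [-0.007, 0.002, -0.004]
    - [-0.007, 0.002, -0.004]
    - [-0.007, 0.002, -0.004]
    - [-0.007, 0.002, -0.004]
  rot:
    - [0, 0, 0]
    - [0, 0, 0]
    - [0, 0, 0]
    - [0, 0, 0]
    - [0, 0, 0]
    - [0, 0, 0]
    - [0, 0, 0]
    - [0, 0, 0]
    - [0, 0, 0]
    - [0, 0, 0]
  hand: [0, 0, 0, 0, 0, 0, 0, 0, 0, 0]

```text
time_s: 15.15
ee_pos: [504.5, 16.4, 105.0]
ee_rot: [149.4, -0.3, 77.2]
force: [3.5, -1.7, 11.0]
gripper_width: 20.2
gripper_force: 35.0
```

Emit:
apply_moves:
  delta_pos:
    - [0, 0, 0]
    - [0, 0, 0]
    - [0, 0, 0]
    - [0, 0, 0]
    - [0, 0, 0]
    - [0, 0, 0]
    - [0, 0, 0]
  rot:
    - [0, 0, 0]
    - [0, 0, 0]
    - [0, 0, 0]
    - [0, 0, 0]
    - [0, 0, 0]
    - [0, 0, 0]
    - [0, 0, 0]
  hand: [0, 0, 0, 0, 0, 0, 0]

```text
time_s: 15.73
ee_pos: [504.5, 16.4, 105.0]
ee_rot: [149.4, -0.3, 77.2]
force: [3.6, -2.1, 10.9]
gripper_width: 20.1
gripper_force: 35.0
```

```bash
python3 s.py|tail -1; python3 look.py w8; python3 pt.py w8
```

```text
TCP sock [-54.3   1.1  20.5] F sock [ 9.1 -1.   7.8] T [-0.31 -1.52  0.12] [149.4  -0.3  77.2] 15.8333
[504.5  16.4 105. ] [149.43  -0.28  77.19] 19.762240291185055 [ 3.6 -1.9 11.3]
socket []
pointer [([314.4, 135.5], 0.66)]
mark [([313.5, 136.9], 0.67)]
key [([314.6, 263.9], 0.69)]
w8 red rows 95 133
  red 98 303 324 [166, 211, 235, 243, 244, 244, 244, 245, 245, 246, 246, 246, 246, 247, 247, 247, 248, 248, 249, 248, 240, 209]
  red 131 305 323 [216, 236, 242, 244, 244, 244, 244, 244, 245, 246, 245, 246, 247, 247, 248, 249, 250, 249, 243]
  red 133 305 322 [196, 217, 225, 224, 224, 224, 224, 223, 222, 221, 219, 217, 216]
  dark row 135 []
  dark row 145 []
  dark row 150 [315, 316]
  dark row 158 [315, 316]
  dark row 165 [315, 316]
  dark row 175 [314, 315, 316, 317]
```

Held well centred. Easing back up.

Emit:
apply_moves:
  delta_pos:
    - [0.035, -0.008, 0.021]
    - [0.07, -0.016, 0.042]
    - [0.106, -0.024, 0.062]
    - [0.141, -0.032, 0.083]
    - [0.176, -0.04, 0.104]
    - [0.211, -0.048, 0.125]
    - [0.246, -0.056, 0.146]
    - [0.282, -0.064, 0.166]
    - [0.317, -0.072, 0.187]
    - [0.338, -0.077, 0.2]
  rot:
    - [0, 0, 0]
    - [0, 0, 0]
    - [0, 0, 0]
    - [0, 0, 0]
    - [0, 0, 0]
    - [0, 0, 0]
    - [0, 0, 0]
    - [0, 0, 0]
    - [0, 0, 0]
    - [0, 0, 0]
  hand: [0, 0, 0, 0, 0, 0, 0, 0, 0, 0]

```text
time_s: 16.92
ee_pos: [543.7, 7.0, 128.2]
ee_rot: [149.6, -0.2, 77.1]
force: [-0.1, 2.3, 10.1]
gripper_width: 19.7
gripper_force: 35.0
```

Emit:
apply_moves:
  delta_pos:
    - [0.007, -0.002, 0.004]
    - [0.014, -0.003, 0.008]
    - [0.021, -0.005, 0.013]
    - [0.026, -0.006, 0.015]
    - [0.026, -0.006, 0.015]
  rot:
    - [0, 0, 0]
    - [0, 0, 0]
    - [0, 0, 0]
    - [0, 0, 0]
    - [0, 0, 0]
  hand: [0, 0, 0, 0, 0]

```text
time_s: 17.33
ee_pos: [546.1, 6.2, 129.7]
ee_rot: [149.6, -0.2, 77.1]
force: [-1.9, 2.0, 9.4]
gripper_width: 19.6
gripper_force: 35.0
```

```bash
python3 s.py|tail -1; python3 look.py w9; python3 pt.py w9|head -5
```

```text
TCP sock [-4.8  0.4 20.5] F sock [4.1 0.8 9.2] T [ 0.19 -0.43  0.17] [149.6  -0.2  77.1] 17.4333
[546.1   6.2 129.7] [149.59  -0.19  77.14] 19.647855416964948 [-0.9  1.  10. ]
socket []
pointer [([317.1, 131.2], 0.61)]
mark [([211.8, 137.4], 0.61), ([292.0, 219.2], 0.19)]
key [([316.4, 264.5], 0.86)]
w9 red rows 93 131
  red 96 197 225 [151, 203, 228, 236, 237, 237, 237, 237, 237, 238, 238, 238, 238, 238, 238, 239, 239, 240, 240, 239, 233, 213, 182, 164, 161, 161, 159, 156, 144]
  red 129 202 226 [228, 236, 237, 237, 237, 237, 238, 238, 238, 238, 239, 239, 239, 239, 239, 240, 240, 238, 229, 206, 176, 161, 163, 163, 163]
  red 131 202 220 [215, 224, 226, 226, 226, 226, 227, 227, 227, 227, 228, 227, 228, 228, 229, 230, 231, 229, 221]
  dark row 135 []
```

Emit:
apply_moves:
  delta_pos:
    - [0.006, -0.001, 0.005]
    - [0.012, -0.003, 0.011]
    - [0.018, -0.004, 0.016]
    - [0.018, -0.004, 0.016]
    - [0.018, -0.004, 0.016]
  rot:
    - [0, 0, 0]
    - [0, 0, 0]
    - [0, 0, 0]
    - [0, 0, 0]
    - [0, 0, 0]
  hand: [0, 0, 0, 0, 0]

```text
time_s: 18.1
ee_pos: [547.8, 5.6, 130.8]
ee_rot: [149.7, -0.2, 77.1]
force: [0.9, 0.6, 6.2]
gripper_width: 19.9
gripper_force: 35.0
```

```bash
python3 s.py|tail -1; python3 look.py w10; python3 pt.py w10|head -4
```

```text
TCP sock [-2.7  0.2 20.6] F sock [3.  1.2 4.9] T [ 0.24 -0.41  0.15] [149.7  -0.2  77.1] 18.2
[547.9   5.6 130.8] [149.68  -0.16  77.13] 19.65415876237772 [0.4 1.2 5.7]
socket []
pointer [([316.0, 130.4], 0.88)]
mark [([209.0, 134.5], 0.96)]
key [([317.6, 265.3], 0.61)]
w10 red rows 93 130
  red 96 193 221 [185, 222, 234, 237, 236, 237, 237, 237, 237, 238, 238, 239, 239, 239, 239, 239, 240, 240, 241, 239, 229, 206, 175, 161, 160, 161, 161, 159, 153]
  red 128 198 222 [233, 236, 237, 237, 236, 236, 237, 237, 238, 238, 239, 239, 238, 238, 239, 239, 239, 235, 221, 195, 169, 163, 161, 162, 162]
  red 130 198 217 [226, 233, 234, 234, 234, 234, 234, 234, 234, 234, 234, 234, 234, 234, 235, 235, 235, 231, 219, 195]
```

Emit:
apply_moves:
  delta_pos:
    - [0.006, -0.001, 0.003]
    - [0.006, -0.001, 0.003]
    - [0.006, -0.001, 0.003]
    - [0.006, -0.001, 0.003]
    - [0.006, -0.001, 0.003]
    - [0.006, -0.001, 0.003]
    - [0.006, -0.001, 0.003]
    - [0.006, -0.001, 0.003]
    - [0.006, -0.001, 0.003]
  rot:
    - [0, 0, 0]
    - [0, 0, 0]
    - [0, 0, 0]
    - [0, 0, 0]
    - [0, 0, 0]
    - [0, 0, 0]
    - [0, 0, 0]
    - [0, 0, 0]
    - [0, 0, 0]
  hand: [0, 0, 0, 0.3, 0.4, 0.45, 0.45, 0.45, 0.45]

```text
time_s: 19.2
ee_pos: [546.0, 4.7, 128.9]
ee_rot: [150.1, -0.0, 77.0]
force: [-0.4, -0.5, 0.4]
gripper_width: 40.8
gripper_force: 0.0
```

```bash
python3 s.py|tail -1; python3 look.py w11; python3 pt.py w11|head -4
```

```text
TCP sock [-4.9 -1.  19.8] F sock [ 0.9 -0.   0.1] T [-0.09  0.41  0.05] [150.  -0.  77.] 19.3
[546.1   4.7 129.1] [ 1.5003e+02 -2.0000e-02  7.7020e+01] 41.22237292765989 [ 0.7 -0.2  0.5]
socket []
pointer [([319.9, 129.7], 0.71)]
mark [([210.7, 132.1], 0.94)]
key [([321.4, 260.8], 0.91)]
w11 red rows 90 127
  red 93 198 226 [194, 227, 237, 238, 238, 239, 239, 239, 239, 239, 239, 240, 241, 241, 241, 241, 241, 242, 241, 236, 221, 193, 170, 164, 163, 163, 162, 158, 142]
  red 125 202 227 [226, 237, 238, 238, 238, 238, 238, 238, 239, 239, 239, 240, 240, 240, 240, 241, 240, 240, 233, 212, 182, 164, 163, 164, 163, 162]
  red 127 203 222 [234, 236, 235, 235, 235, 235, 236, 236, 236, 236, 236, 236, 236, 237, 237, 237, 236, 230, 210, 181]
```

Released cleanly. Backing out along the socket axis.

Emit:
apply_moves:
  delta_pos:
    - [-0.02, 0.005, 0.04]
    - [-0.06, 0.013, 0.11]
    - [-0.12, 0.028, 0.22]
    - [-0.2, 0.046, 0.36]
    - [-0.3, 0.069, 0.53]
    - [-0.4, 0.092, 0.71]
    - [-0.5, 0.115, 0.89]
    - [-0.5, 0.115, 0.89]
    - [-0.5, 0.115, 0.89]
    - [-0.5, 0.115, 0.89]
  rot:
    - [0, 0, 0]
    - [0, 0, 0]
    - [0, 0, 0]
    - [0, 0, 0]
    - [0, 0, 0]
    - [0, 0, 0]
    - [0, 0, 0]
    - [0, 0, 0]
    - [0, 0, 0]
    - [0, 0, 0]
  hand: [0.45, 0.45, 0.45, 0.45, 0.45, 0.45, 0.45, 0.45, 0.45, 0.45]

```text
time_s: 20.38
ee_pos: [485.7, 18.6, 235.8]
ee_rot: [150.0, -0.0, 77.0]
force: [0.3, 0.3, -0.1]
gripper_width: 41.2
gripper_force: 0.0
```

```bash
python3 s.py|tail -1
cat > v.py <<'E'
from o import *
st=env.state();f=viewer.grab_frame("wrist");cv2.imwrite("pics/w12.png",f["pixels"][:,:,::-1])
hsv=cv2.cvtColor(f["pixels"],cv2.COLOR_RGB2HSV);m=cv2.inRange(hsv,(5,150,60),(17,255,255));n,l,s,c=cv2.connectedComponentsWithStats(m)
i=1+np.argmax(s[1:,4]);m=l==i;print(s[i])
B=np.array([(x,y,z) for x in(-10,10) for y in(-18,18) for z in(28,80)],float)
def cost(p):
    X=H+A@[p[0],p[1],p[2]]+B@Ro.from_euler('z',p[3],degrees=True).as_matrix().T@A.T
    h=cv2.convexHull((pw(f,st,X)*16).astype(np.int32));r=np.zeros((480,640),np.uint8);cv2.fillConvexPoly(r,h,255,cv2.LINE_AA,4);return np.abs(r/255.-m).sum()
o=minimize(cost,[-2,0,-22,0],method="Nelder-Mead",options=dict(initial_simplex=np.array([[-2,0,-22,0],[2,0,-22,0],[-2,4,-22,0],[-2,0,-16,0],[-2,0,-22,4]])));print("key foot in socket frame",o.x.round(1),o.fun)
print(cost([o.x[0],o.x[1],-22,0]))
E
python3 v.py|tail -3; python3 pt.py w12 2>/dev/null|head -4
```

```text
TCP sock [ -5.7  -1.2 142.3] F sock [ 0.8 -0.6  0.5] T [-0.07  0.35  0.1 ] [150.1   0.   77. ] 20.4833
[ 304  196   34   71 2152]
key foot in socket frame [ -1.3  -1.9 -32.6   0.2] 120.27058823529413
401.10980392156864
w12 red rows 98 122
  red 101 243 259 [179, 217, 230, 232, 231, 231, 232, 232, 233, 233, 234, 234, 228, 206, 173, 144, 116]
  red 120 246 259 [126, 129, 128, 129, 129, 129, 130, 129, 131, 130, 127, 119, 110, 104]
  red 122 246 256 [119, 122, 122, 122, 123, 121, 122, 123, 123, 123, 120]
```

```bash
python3 pt.py w11 w5| grep -E "w|row 1(65|75|58)|red 127"; cat h.py >/dev/null
python3 - <<'E'
from h import *
f=viewer.grab_frame("side");print([(d["box"],round(d["score"],2)) for d in spotter.trace(f,"key")[:5]])
hsv=cv2.cvtColor(f["pixels"],cv2.COLOR_RGB2HSV);m=cv2.inRange(hsv,(6,190,120),(14,255,255));m[320:]=0
n,l,s,c=cv2.connectedComponentsWithStats(m);print([(c[i].round(1),s[i]) for i in range(1,n) if s[i][4]>20])
from o import H,A
print("expected grip z28-80 if foot at -22:",proj(f,H+np.array([A@[-1,-2,6],A@[-1,-2,58],A@[-1,-2,32]])).round(1))
E
```

```text
w11 red rows 90 127
  red 127 203 222 [234, 236, 235, 235, 235, 235, 236, 236, 236, 236, 236, 236, 236, 237, 237, 237, 236, 230, 210, 181]
  dark row 135 []
  dark row 145 []
  dark row 150 []
  dark row 158 [320, 321]
  dark row 165 [319, 320, 321]
  dark row 175 [312, 313, 314, 315, 316, 317, 318, 319, 320, 321, 322, 323, 324, 325, 326, 327, 328]
w5 red rows 89 127
  red 127 197 216 [221, 229, 232, 232, 231, 231, 231, 231, 232, 232, 232, 232, 232, 232, 232, 232, 232, 230, 221, 198]
  dark row 135 []
  dark row 145 []
  dark row 150 []
  dark row 158 []
  dark row 165 [314, 315, 316]
  dark row 175 [307, 308, 309, 310, 311, 312, 313, 314, 315, 316, 317, 318, 319, 320, 321, 322, 323]
[([381.1, 298.4, 14.7, 33.3], 0.89), ([320.9, 338.3, 18.1, 35.6], 0.84), ([406.0, 337.2, 17.7, 36.0], 0.84), ([303.4, 227.5, 17.5, 25.4], 0.57)]
[(array([303.3, 227. ]), array([296, 219,  15,  17, 121], dtype=int32))]
hole [560.11937357   2.5571572  114.35529673] [2.9, 1.6, 2.2, 0.9]
blockfit [557.92175944   4.29077    119.63668632] -12.694144554335217 1.1125188964114159
axis z_s vs tool 0.25610902094816623 [[-0.0, 1.0, -0.004], [1.0, 0.0, -0.002], [-0.002, -0.004, -1.0]]
TCP in socket frame [ -0.8   1.1 122.7]
TCP in socket frame [-1.200e+00 -1.000e-01  1.168e+02]
slope axes [[0.844, 0.223, -0.487], [-0.193, 0.975, 0.112], [0.5, 0.0, 0.866]]
mark mid tab (array([544.72036357,  87.74097291,  66.23114284]), [0.4, 0.5, 0.8]) [-53.5  79.6 -24.7]
ptr [ -1.1  53.  -30. ]
tab [-52.5  76.2 -20. ]
tabbase [-54.5  70.4 -30. ]
expected grip z28-80 if foot at -22: [[307.2 232.1]
 [298.6 219.8]
 [302.9 226. ]]
```

The slide is home (pointer to tab 107.5 px, against 108.5 px at the start) and the handle sits where a seated one should. Handing in.

```bash
python3 -c "
from workcell import env
print(env.job_done())"
```

```text
the job is handed in; nothing more can be done
None
```

I handed the job in with every step done: the handle went fully home in the socket, the slide was drawn to the red tab and held there about 1.4 s, then eased back to its stop and released with the handle still plugged in; the hand-in returned no verdict.

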